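# Build the mincer's cutting set for a fine grind

### The job

Build up the cutting set on the mincer head that stands mouth up: the plate with the three kidney-shaped openings first, over the spindle and flat on the mouth, then the four-armed knife on top of it with its square hole down over the square of the spindle, then the plate with many fine holes on top, so that the knife lies between the two plates, and last the ring nut over the whole stack so that its lip rests on the fine plate (I will screw it tight later). The plate with the few big round holes is not wanted today: put it away flat on the foot of the plate stand, over its post. Leave the scraper, the steel cup and the tape roll where they are.

Things in the scene. Friction and masses are not known exactly. Their poses are not given: they have to be found in the camera images.
- mincer_head: Fixed pale cast head, mouth up. Origin: on its axis, at the worktop. Flat mouth rim, 52 mm across, at height 55 mm; below it at most 57 mm wide, foot 68. Feed throat sticks out 56 mm to its -x, below 43 mm. Spindle on the axis: round, 11 mm thick, to height 61 mm; square, 7.8 mm, sides along the head's x and y, to 70; round pin, 7.8 mm, to 80; cone to a 2.8 mm tip at 84.5.
- plate_stand: Fixed. Round white plastic foot, 72 mm across, flat top 62 mm across at height 14 mm, with one upright steel post of 7.8 mm diameter on its axis; coned tip from height 43 to 47.5 mm. Origin: on the axis at the worktop. (Room: the capping press stands left of the work, about x 0.37 to 0.57, y 0.04 to 0.23, 0.58 m high; swing clear of it.)
- kidney_plate: Loose. Bright steel disc of 52 mm diameter, 6 mm thick, with three large kidney-shaped openings and a central bore of 14 mm; about 60 g; lies flat. Origin: centre of its underside, z up. Same either way up and at any turn.
- knife: Loose. Blackened steel mincer knife: a flat four-armed cross, 46.4 mm from tip to tip along its own x and along its own y axis, arms 9.6 mm wide with flat ends, 11 mm thick, with a square central hole of 10.4 mm whose sides are parallel to its x and y axes; about 60 g; lies the right way up. Origin: centre of its underside, z up. It fits the square in any of four quarter turns.
- fine_plate: Loose. Bright steel disc of 52 mm diameter, 6 mm thick, with a hundred fine holes (2.5 mm) and a central bore of 10.4 mm; about 75 g; lies flat. Origin: centre of its underside, z up. Any turn will do.
- coarse_plate: Loose. Bright steel disc of 52 mm diameter, 6 mm thick, with nine big round holes (8.6 mm) in one circle and a central bore of 10.4 mm; about 70 g; lies flat. Origin: centre of its underside, z up. Any turn will do.
- ring_nut: Loose. Pale cast ring nut, a sleeve of 68 mm outside diameter, 59 mm inside and 37 mm high, with fine ribs outside; open below, and at the top an inward lip 5 mm thick that leaves a 40 mm hole; about 130 g; lies lip up, and goes on that way. Origin: centre of its underside, z up. With the lip on the fine plate its underside is 46 mm above the head's origin.
- scraper: Bystander, loose: table scraper lying flat, thin steel blade with a round wooden handle bar, 84 x 122 mm, 16 mm high. Origin: centre of its underside. Not to be moved.
- steel_cup: Bystander, loose: small open steel cup, 56 mm across and 50 mm high. Origin: centre of its underside. Not to be moved.
- tape_roll: Bystander, loose: roll of clear tape on a brown card core lying flat, 68 mm across, 26 mm high. Origin: centre of its underside. Not to be moved.
Things that resemble listed ones, but are neither listed nor needed, are in the scene too. There is more than one size of the knife; the job needs the smaller.

How it is judged (in metres and radians):
At the end, for the whole second after the job is handed in: On the head, upward: kidney plate 55 mm (+-2), knife 61 (+-2.5), fine plate 72 (+-3) above its origin, each 4 mm from the axis at most; ring nut over them, underside 46 mm (+-3.5), within 6 mm. Coarse plate on the stand's foot, 14 mm (+-2), within 4 mm. All level to 0.06 rad, released, at rest (horizontal distance between each of kidney_plate, knife, fine_plate and mincer_head below 0.004 m and z of kidney_plate in the frame of mincer_head between 0.053 and 0.057 m and angle between each of kidney_plate, knife, fine_plate, ring_nut, coarse_plate's own z axis and vertical below 0.06 rad and z of knife in the frame of mincer_head between 0.0585 and 0.0635 m and z of fine_plate in the frame of mincer_head between 0.069 and 0.075 m and horizontal distance between ring_nut and mincer_head below 0.006 m and z of ring_nut in the frame of mincer_head between 0.0425 and 0.0495 m and horizontal distance between coarse_plate and plate_stand below 0.004 m and z of coarse_plate in the frame of plate_stand between 0.012 and 0.016 m and linear speed of each of kidney_plate, knife, fine_plate, ring_nut, coarse_plate below 0.02 m/s and angular speed of each of kidney_plate, knife, fine_plate, ring_nut, coarse_plate below 0.3 rad/s); the robot touches nothing.
It fails at once if the scraper is moved more than 20 mm (distance of scraper from where it was at the start of the episode above 0.02 m).
It fails at once if the steel cup is moved more than 20 mm (distance of steel_cup from where it was at the start of the episode above 0.02 m).
It fails at once if the tape roll is moved more than 20 mm (distance of tape_roll from where it was at the start of the episode above 0.02 m).
It also fails if it takes over 128 s, if anything falls off the work surface, if the arm or the gripper's body presses on something with over 40 N, if the wrist force passes 120 N, or if a joint passes its speed limit or range.

### The arm

A 6-joint arm with a two-finger parallel gripper is mounted at the origin on the work surface; the furniture and walls round the work are solid. World frame = base frame: x ahead of the robot, y to its left, z up, the work surface at z = 0. Lengths are in mm, angles in degrees, forces in N, time in s.
With the tool pointing down it reaches from about 400 to 925 mm from the base axis. Payload 3.4 kg.
Tool frame: the origin (TCP) lies midway between the tips of the shut fingers; the grasp point (between the pads) lies 19 mm behind it; z points along the fingers, y is the line along which they close (so a half turn about z gives the same grasp; the last joint's range is limited). The gripper opens to 85 mm and grips with 20 to 120 N. Pads are 22 mm wide; open, the fingers measure 114 mm over their backs; the gripper's body (76 mm by 85 mm) begins 54 mm behind the grasp point. The pads swing forward as they close: fully open they stand 13 mm farther back than shut.
Start: joints at [68.554, 17.578, 86.31, -0, 76.112, -4.211], TCP at [170.387, 549.181, 211.005] pointing down, gripper open.
Joint ranges: [-179.03, 179.03], [-60, 130.46], [8.19, 133.38], [-81.62, 261.62], [5.75, 156.47], [-153.77, 153.77]. Speed limits (degrees/s): [147.25, 147.25, 180, 180, 180, 180].

### API

Orientations are given as a 3x3 rotation matrix whose columns are the frame's x, y, z axes.
In Python, from rig import robot gives the robot as it stands. Calls block until the motion is done:
- robot.move_ptp(position, orientation): joint-space move of the TCP to a pose.
- robot.line_to(position, velocity=150, frame=None): straight line of the TCP; frame=None keeps the orientation; velocity is the mean speed in mm/s.
- robot.goto_joints(angles): joint-space move.
- robot.set_gripper(opening, grip_force=None): finger opening in mm; grip_force is the grip in N (None keeps the last); returns when the fingers have stopped.
- robot.wait(seconds).
- robot.ik(position, orientation): joint angles nearest the present ones, or None.
- robot.observe(): the state.
- robot.snapshot(name): name is "scene" or "top" or "wrist"; returns a dict with "pixels" (384x512x3 uint8, blue, green, red), "mtx" (3x3 intrinsics, pixels), "world_from_camera" (4x4, takes a point from camera to world coordinates). Camera axes: x right, y down, z forward; pixel columns grow to the right and rows downward; lengths in mm; the calibration is good to about 2 mm. A picture is of the moment at which its call begins. There is no depth.
A pose or a line that the arm cannot do raises robot.IKError and nothing moves.
- robot.finish_job(): hands the job in; it is judged then, once.
Trained networks look in the newest picture that a camera, given by its name, has taken for a name from the list of things; names that differ only in an ending like _2 or _b are one class to them, and where a whole thing is asked for, a point or a joint stands for the part that bears it (a point fixed in the world has none). Each returns a list of dicts, best first, with "conf" (0 to 1); they miss things now and then, are a little off and sometimes report something else, mostly with a low value. They report only what shows in the picture. A call takes as long as a camera call. They do not tell look-alikes from the thing itself.
- robot.search_frame(camera, thing): "box" ([left, top, width, height] as shares, 0 to 1, of the picture: columns of its width, rows of its height, round what is visible of it).
- robot.spot_point(camera, thing): "centre" ([column, row] as shares, 0 to 1, of the picture: columns of its width, rows of its height: a listed point, or the origin of a listed thing).
The state is a dict: "clock": time; "joints": joint angles; "dq": joint speeds; "tau": joint torques, N m; "position": TCP position; "orientation": TCP orientation; "contact_force": force on the tool from outside, world axes, zero at the start; "ft_torque": the same for the moment, N m; "finger_gap": finger opening in mm; "finger_force": force on a finger pad.
Only numpy, scipy, OpenCV 4.12 (cv2) and the standard library are available. Lean on these libraries where they do the work, as an engineer would, in place of code of your own. Each camera call takes 0.05 s, during which the arm holds its last target. There are 200 camera calls.

## Working session

There is one attempt and no reset: what is moved stays moved. The work goes in short steps, each a Python script; the robot and the scene stay as the last script left them, time stands still between calls to the robot, and variables do not carry over. Pictures are saved under pics/ and viewed, at most 14 in all, crops included, and the job is handed in when it is done.

```bash
ls; mkdir -p pics; cat > h.py <<'E'
import numpy as np, cv2
from rig import robot
def snap(n,f=None):
    s=robot.snapshot(n)
    if f: cv2.imwrite('pics/'+f+'.png',s['pixels'])
    return s
def ray(s,px):
    d=np.linalg.inv(s['mtx'])@np.array([px[0],px[1],1.]); T=np.array(s['world_from_camera'])
    return T[:3,3],T[:3,:3]@d
def onz(s,px,z):
    o,d=ray(s,px); return o+d*(z-o[2])/d[2]
def proj(s,p):
    T=np.linalg.inv(np.array(s['world_from_camera'])); c=T[:3,:3]@np.array(p)+T[:3,3]; u=s['mtx']@c; return u[:2]/u[2]
def tri(obs):
    A=np.zeros((3,3));b=np.zeros(3)
    for s,px in obs:
        o,d=ray(s,px); d=d/np.linalg.norm(d); M=np.eye(3)-np.outer(d,d); A+=M; b+=M@o
    return np.linalg.solve(A,b)
def down(a): # tool down, closing axis y at angle a (deg) in world
    a=np.radians(a); y=np.array([np.cos(a),np.sin(a),0]); z=np.array([0,0,-1.]); return np.stack([np.cross(y,z),y,z],1)
E
cat > a.py <<'E'
from h import *
np.set_printoptions(precision=1,suppress=True)
S={n:snap(n,n+'0') for n in('scene','top','wrist')}
for n in('scene','top'):
  s=S[n]; print(n,s['mtx'][0,0],np.array(s['world_from_camera'])[:3,3])
  for t in 'mincer_head plate_stand kidney_plate knife fine_plate coarse_plate ring_nut scraper steel_cup tape_roll'.split():
    r=robot.spot_point(n,t)
    for k in r[:5]:
      px=np.array(k['centre'])*[512,384]; print(t,round(k['conf'],2),px,onz(s,px,5)[:2])
E
python3 a.py; python3 -c "
import cv2
for n in('top','scene'):
  cv2.imwrite('pics/%s0b.png'%n,cv2.resize(cv2.imread('pics/%s0.png'%n),(800,600),interpolation=2))"
```

```text
pics
scene 430.74636711624936 [  45.6 -948.3  413.2]
mincer_head 0.82 [248.6 172. ] [484.4 -82.9]
plate_stand 0.78 [320.2 219.7] [ 506.2 -354.5]
kidney_plate 0.8 [287.3 241.7] [ 405.5 -396.8]
knife 0.6 [232.7 194.9] [ 395.9 -183.8]
knife 0.56 [308.1 278. ] [ 380.2 -501.8]
knife 0.21 [216.1 241. ] [ 291.6 -342. ]
fine_plate 0.61 [251.1 213.1] [ 395.  -274.4]
fine_plate 0.31 [323.  216.5] [ 518.9 -346. ]
coarse_plate 0.96 [367.9 248.6] [ 522.5 -475.5]
ring_nut 0.67 [289.2 187.7] [ 528.  -201.7]
ring_nut 0.54 [246.7 168.9] [488.9 -63.2]
ring_nut 0.23 [232.2 193.5] [ 397.9 -176.9]
scraper 0.83 [215.3 240.1] [ 291.5 -338.6]
steel_cup 0.66 [204.8 209.5] [ 316.6 -222.3]
steel_cup 0.54 [230.4 195.3] [ 390.6 -183.5]
tape_roll 0.68 [209.3 171.3] [398.5 -40.8]
top 481.95488236610527 [ 352.3 -267.2  985.2]
mincer_head 0.9 [166.3 151.7] [493.2 -84.4]
plate_stand 0.72 [290.1 137.9] [ 515.6 -338.5]
plate_stand 0.54 [293.6 250.7] [ 285.7 -339.6]
kidney_plate 0.6 [316.7 187.6] [ 412.5 -390. ]
knife 0.74 [206.5 195.4] [ 401.7 -165.2]
knife 0.6 [368.3 199.2] [ 386.6 -493.8]
fine_plate 0.74 [259.4 198.4] [ 393.2 -272.8]
coarse_plate 0.64 [351.9 138.3] [ 511.7 -464.6]
coarse_plate 0.59 [259.3 196.5] [ 397.1 -272.7]
ring_nut 0.88 [229.2 141.1] [ 512.  -213.8]
scraper 0.96 [294.2 250.3] [ 286.5 -340.8]
steel_cup 0.77 [227.8 235.1] [ 320.1 -207. ]
tape_roll 0.6 [146.9 203.7] [387.6 -43.2]
```

View pics/top0b.png

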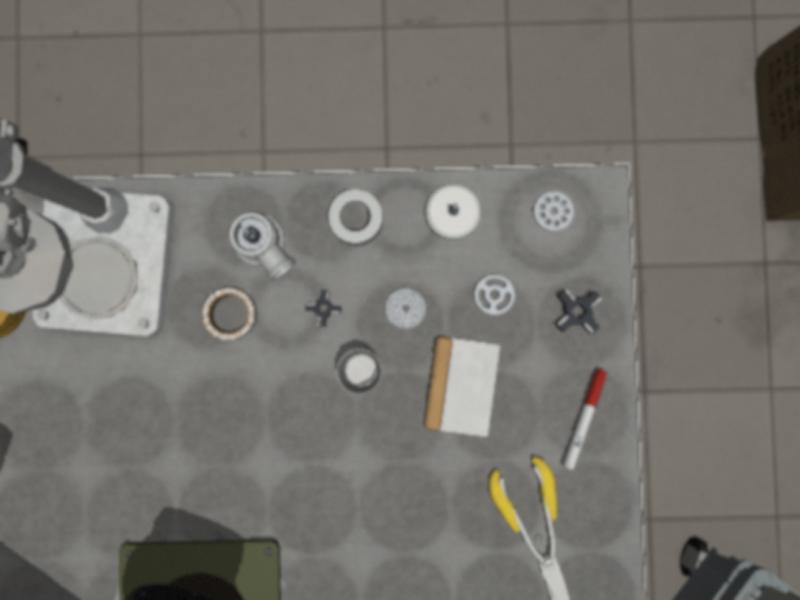

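View pics/scene0b.png

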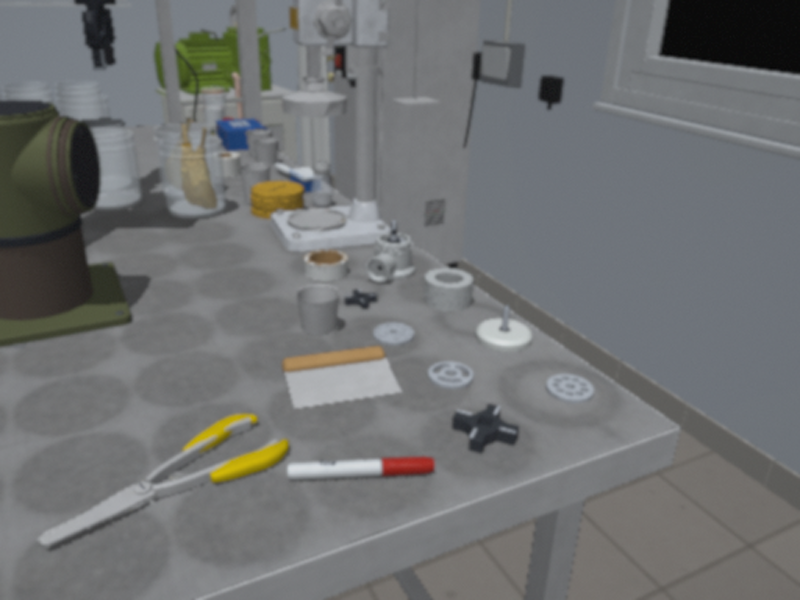

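Top view (800 px wide): head at (252,235), ring nut (355,216), plate stand (453,211), and coarse plate (554,211). The kidney plate is at (495,294) and the fine plate at (405,308). There are two knives, at (323,308) with about 36 px tip to tip and at (578,311) with about 55 px. 46.4 mm comes to about 35 px here, so (323,308) is the small knife. Next is a transfer path over the press, starting with IK probes (no motion).

```bash
cat > b.py <<'E'
from h import *
np.set_printoptions(precision=1,suppress=True)
o=robot.observe(); print(o['clock'],o['finger_gap'],o['contact_force']); print(np.array(o['orientation']))
u=np.array([170.4,549.2])/575
P=[]
for r,z in [(450,200),(575,400),(700,300),(500,500),(450,600),(500,700),(420,750),(600,800),(330,700),(250,700)]:
  q=robot.ik([u[0]*r,u[1]*r,z],o['orientation']); print(r,z,None if q is None else np.array(q))
  if q is not None:P.append((r,z,*q))
for x,y in[(493,-84),(512,-338),(511,-464),(400,-165),(412,-390),(512,-213)]:
  for a in(0,45,90,135):
    q=robot.ik([x,y,150],down(a)); print(x,y,a,None if q is None else np.array(q))
E
python3 b.py
```

```text
1.15 85.32627239977793 [ 0.2  0.2 -0.2]
[[-1.   0.3 -0. ]
 [ 0.3  1.  -0. ]
 [ 0.  -0.  -1. ]]
450 200 [ 67.4   8.1 101.2   0.   70.7  -5.4]
575 400 [ 68.6  12.9  66.6   0.  100.6  -4.2]
700 300 [69.3 25.3 61.4  0.  93.3 -3.5]
500 500 [ 67.9   6.3  61.4   0.  112.3  -4.8]
450 600 [ 67.4   4.1  50.2   0.  125.7  -5.4]
500 700 [ 67.9  14.9  20.8   0.  144.3  -4.8]
420 750 [ 67.   11.1  17.3   0.  151.7  -5.8]
600 800 None
330 700 [ 65.4  -1.9  41.2   0.  140.7  -7.4]
250 700 [ 63.   -8.6  46.8   0.  141.8  -9.7]
493 -84 0 [-14.5  15.  100.1  -0.   65.  -14.5]
493 -84 45 [-14.5  15.  100.1  -0.   65.  -59.5]
493 -84 90 [ -14.5   15.   100.1   -0.    65.  -104.5]
493 -84 135 [ -14.5   15.   100.1   -0.    65.  -149.5]
512 -338 0 [-37.4  23.4  86.4  -0.   70.2 -37.4]
512 -338 45 [-37.4  23.4  86.4  -0.   70.2 -82.4]
512 -338 90 [ -37.4   23.4   86.4   -0.    70.2 -127.4]
512 -338 135 None
511 -464 0 [-45.7  29.2  76.   -0.   74.8 -45.7]
511 -464 45 [-45.7  29.2  76.   -0.   74.8 -90.7]
511 -464 90 [ -45.7   29.2   76.    -0.    74.8 -135.7]
511 -464 135 None
400 -165 0 [-28.    9.8 107.4  -0.   62.8 -28. ]
400 -165 45 [-28.    9.8 107.4  -0.   62.8 -73. ]
400 -165 90 [ -28.     9.8  107.4   -0.    62.8 -118. ]
400 -165 135 None
412 -390 0 [-47.7  20.   92.2  -0.   67.8 -47.7]
412 -390 45 [-47.7  20.   92.2  -0.   67.8 -92.7]
412 -390 90 [ -47.7   20.    92.2   -0.    67.8 -137.7]
412 -390 135 None
512 -213 0 [-27.   19.   93.7  -0.   67.2 -27. ]
512 -213 45 [-27.   19.   93.7  -0.   67.2 -72. ]
512 -213 90 [ -27.    19.    93.7   -0.    67.2 -117. ]
512 -213 135 None
```

```bash
python3 -c "
import cv2,numpy as np
t=cv2.imread('pics/top0.png');s=cv2.imread('pics/scene0.png')
a=cv2.resize(t[110:230,140:400],(780,360),interpolation=2);b=cv2.resize(s[140:300,180:400],(330,240),interpolation=2)
c=np.zeros((600,780,3),np.uint8);c[:360]=a;c[360:,:330]=b;cv2.imwrite('pics/crop1.png',c)"
```

```text
(no output)
```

View pics/crop1.png

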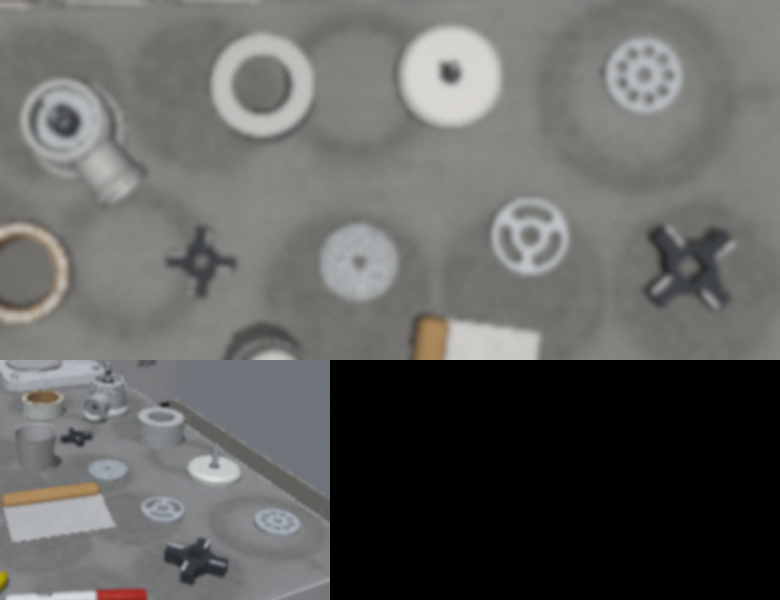

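The crop confirms the targets: the small knife at crop (202,262), fine plate (360,262), kidney plate (530,237), coarse plate (645,75) and head (63,120) with its throat pointing down-right. The look-alike large knife is at (690,267). Next I'll swing over high and retracted, then survey with the wrist camera.

```bash
cat > c.py <<'E'
from h import *
import pickle
np.set_printoptions(precision=1,suppress=True)
o=robot.observe()
u=np.array([170.4,549.2])/575
q=list(robot.ik([u[0]*330,u[1]*330,700],o['orientation']))
robot.goto_joints(q); q[0]=-30; robot.goto_joints(q); print(robot.observe()['clock'])
D=[]
names='mincer_head plate_stand kidney_plate knife fine_plate coarse_plate ring_nut'.split()
for i,(x,y) in enumerate([(430,-190),(520,-190),(430,-390),(520,-390)]):
  robot.move_ptp([x,y,330],down(0)); s=snap('wrist','w%d'%i)
  if i==0: print(np.array(s['world_from_camera']),s['mtx'])
  for t in names:
    for k in robot.spot_point('wrist',t)[:3]:
      px=np.array(k['centre'])*[512,384]; D.append((i,s,t,k['conf'],px))
      print(i,t,round(k['conf'],2),px,onz(s,px,5)[:2])
pickle.dump(D,open('D.pkl','wb')); print(robot.observe()['clock'])
m=np.vstack([np.hstack([cv2.imread('pics/w%d.png'%i) for i in r]) for r in((0,1),(2,3))])
cv2.imwrite('pics/wm.png',cv2.resize(m,(800,600),interpolation=3))
E
python3 c.py
```

```text
4.9
[[   1.    -0.     0.   430.1]
 [   0.    -1.    -0.3 -111.3]
 [   0.     0.3   -1.   493.8]
 [   0.     0.     0.     1. ]] [[333.3   0.  254.6]
 [  0.  333.3 191.7]
 [  0.    0.    1. ]]
0 mincer_head 0.77 [297.7  65.6] [490.6 -86.7]
0 mincer_head 0.65 [303.  301.2] [ 515.  -467.1]
0 plate_stand 0.34 [168.3 233.8] [ 293.  -339.7]
0 kidney_plate 0.73 [244.8 257.3] [ 415.4 -382.1]
0 knife 0.71 [236.2 123.5] [ 404.8 -165.2]
0 knife 0.66 [231.1 311.5] [ 390.6 -488. ]
0 fine_plate 0.87 [228.9 188.3] [ 392.  -263.3]
0 coarse_plate 0.91 [303.2 301.2] [ 515.3 -467.1]
0 ring_nut 0.71 [307.6 152.5] [ 510.2 -207.6]
1 mincer_head 0.88 [232.   64.4] [488.9 -84.4]
1 plate_stand 0.84 [254.6 231.4] [ 520.  -333.6]
1 plate_stand 0.62 [164.  33.] [399.1 -45.4]
1 kidney_plate 0.98 [190.6 258.5] [ 415.1 -382.2]
1 knife 0.98 [177.6 313.1] [ 386.4 -488.7]
1 knife 0.92 [173. 124.] [ 402.3 -164.8]
1 fine_plate 0.66 [176.6 191.3] [ 400.3 -266.6]
1 coarse_plate 0.73 [253.4 300.3] [ 518.  -462.3]
1 ring_nut 0.83 [247.2 151.8] [ 508.9 -205.2]
2 plate_stand 0.75 [324. 106.] [ 528.9 -338.7]
2 kidney_plate 0.88 [241.7 136.1] [ 411.6 -381.3]
2 knife 0.8 [226.8 205.1] [ 387.1 -488.3]
2 fine_plate 0.62 [230.6  55.4] [ 397.8 -272. ]
2 coarse_plate 0.6 [312.3 190.3] [ 519.  -464.3]
2 ring_nut 0.81 [320.8   5.6] [ 516.8 -211.7]
3 plate_stand 0.57 [257.  107.1] [ 523.7 -340.7]
3 plate_stand 0.33 [100.9   6.8] [ 319.8 -214.1]
3 kidney_plate 0.66 [182.8 140.4] [ 415.3 -388.1]
3 knife 0.87 [170.4 206.1] [ 389.5 -490.4]
3 fine_plate 0.85 [166.   57.3] [ 399.7 -275.2]
3 coarse_plate 0.73 [251.3 192. ] [ 515.3 -467.2]
3 ring_nut 0.56 [251.2   6.9] [ 515.6 -214. ]
9.75
```

View pics/wm.png

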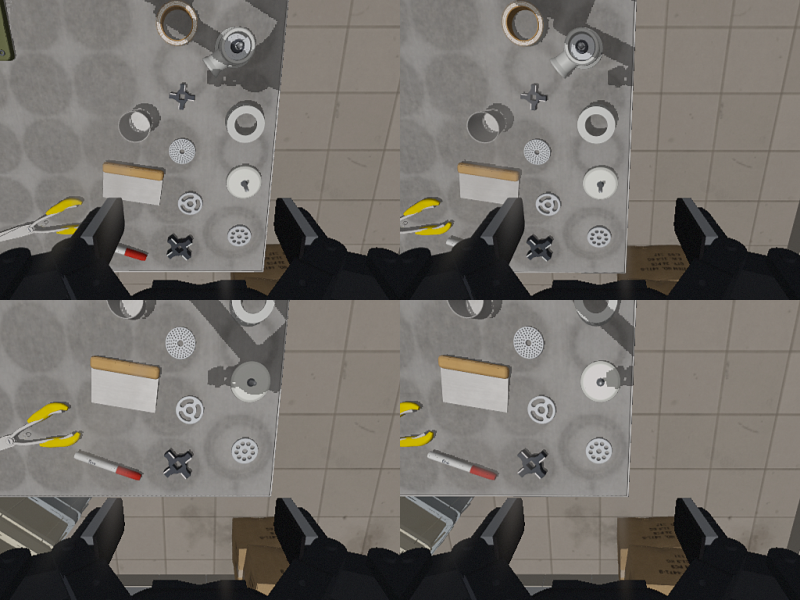

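The four wrist views agree with the top view; every target is visible and the network positions scatter by about 4 mm. For finer fits I'll take two closer views per thing.

```bash
cat > d.py <<'E'
from h import *
import pickle
np.set_printoptions(precision=1,suppress=True)
V={}
for n,x,y in [('coarse_plate',516,-465),('kidney_plate',414,-385),('plate_stand',518,-338),('ring_nut',512,-210),('fine_plate',397,-270),('knife',402,-165),('mincer_head',490,-86)]:
  for j,(dx,dy) in enumerate([(-30,0),(20,-35)]):
    robot.move_ptp([x+dx,y+dy,190],down(0)); s=snap('wrist','%s%d'%(n,j))
    V[n,j]=(s,[(k['conf'],np.array(k['centre'])*[512,384]) for k in robot.spot_point('wrist',n)])
  a,b=V[n,0],V[n,1]; e=[min(v[1],key=lambda k:np.hypot(*(onz(v[0],k[1],5)[:2]-[x,y])),default=None) for v in(a,b)]
  if all(e): print(n,tri([(a[0],e[0][1]),(b[0],e[1][1])]),[k[1] for k in e])
pickle.dump(V,open('V.pkl','wb')); print(robot.observe()['clock'])
L=[cv2.imread('pics/%s0.png'%n) for n in('coarse_plate','plate_stand','ring_nut','fine_plate','knife','mincer_head')]
m=np.vstack([np.hstack(L[:3]),np.hstack(L[3:])]); cv2.imwrite('pics/vm.png',cv2.resize(m,(800,400),interpolation=3))
E
python3 d.py
```

```text
coarse_plate [ 517.3 -467.4   -3.4] [array([283.2, 161.3]), array([234. , 130.4])]
kidney_plate [ 410.9 -386.9   -8.9] [array([278.3, 158.4]), array([230.5, 128.9])]
plate_stand [ 524.6 -335.2   26.4] [array([291.3, 166. ]), array([241.2, 127. ])]
fine_plate [ 396.1 -269.2    9.7] [array([280.7, 162. ]), array([231.8, 128. ])]
knife [ 402.1 -168.6   -7.7] [array([282.7, 162.1]), array([233.7, 130.4])]
mincer_head [490.4 -84.1   2.1] [array([284.5, 159.8]), array([234.6, 126.1])]
18.175
```

View pics/vm.png

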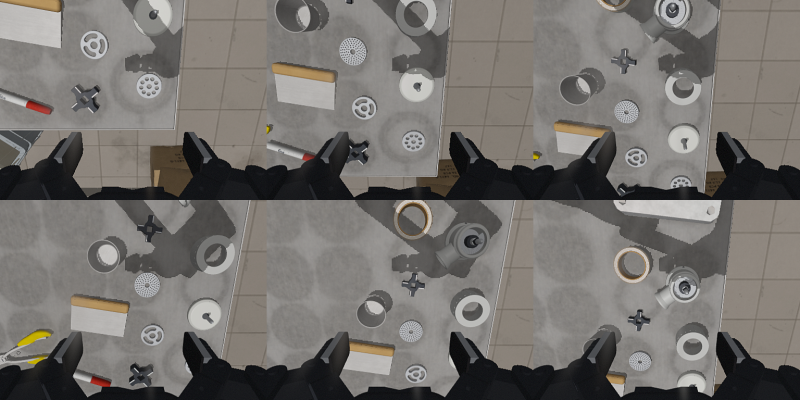

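```bash
cat > e.py <<'E'
from h import *
import pickle
np.set_printoptions(precision=2,suppress=True)
V=pickle.load(open('V.pkl','rb')); K=5
def rect(s,c,z,R=50):
    w=np.float32([[c[0]-R,c[1]+R],[c[0]+R,c[1]+R],[c[0]+R,c[1]-R],[c[0]-R,c[1]-R]])
    src=np.float32([proj(s,[*p,z]) for p in w]); n=2*R*K
    return cv2.warpPerspective(s['pixels'],cv2.getPerspectiveTransform(src,np.float32([[0,0],[n,0],[n,n],[0,n]])),(n,n),flags=cv2.INTER_CUBIC)
def circ(s,c,z,r,tol=1.5):
    g=cv2.GaussianBlur(cv2.cvtColor(rect(s,c,z),cv2.COLOR_BGR2GRAY),(0,0),4)
    h=cv2.HoughCircles(g,cv2.HOUGH_GRADIENT_ALT,1.5,20,param1=60,param2=.3,minRadius=int((r-tol)*K),maxRadius=int((r+tol)*K))
    if h is None: return []
    h=h.reshape(-1,h.shape[-1]); return [(np.round([c[0]-50+x/K,c[1]+50-y/K,rr/K],1)) for x,y,rr in h[:,:3] if np.hypot(x-250,y-250)<75][:3]
if __name__=='__main__':
  T=[]
  for n,c,z,r in [('coarse_plate',(517,-466),6,26),('kidney_plate',(413,-386),6,26),('fine_plate',(396,-270),6,26),('plate_stand',(520,-337),14,31),('plate_stand',(520,-337),14,36),('ring_nut',(512,-210),37,34),('ring_nut',(512,-210),37,20),('mincer_head',(490,-85),55,26),('knife',(402,-166),11,23)]:
    for j in(0,1):
      s=V[n,j][0]; im=rect(s,c,z); T.append(cv2.resize(im,(200,200)))
      if n!='knife': print(n,j,z,r,circ(s,c,z,r))
      else:
        g=cv2.cvtColor(im,cv2.COLOR_BGR2GRAY); m=(g<70).astype(np.uint8)*255; cv2.imwrite('pics/k%d.png'%j,m)
        cc=cv2.findContours(m,cv2.RETR_EXTERNAL,2)[0]; cc=[k for k in cc if abs(cv2.moments(k)['m10']/(cv2.contourArea(k)+1e-9)-250)<60 and cv2.contourArea(k)>3000]
        for k in cc:
          b=cv2.minAreaRect(k); print('knife',j,c[0]-50+b[0][0]/K,c[1]+50-b[0][1]/K,np.array(b[1])/K,b[2],cv2.contourArea(k)/K/K)
  T=[T[i] for i in(0,1,2,3,4,5,6,7,10,11,14,15,16,17)]+[np.zeros((200,200,3),np.uint8)]*2
  cv2.imwrite('pics/rect.png',cv2.resize(np.vstack([np.hstack(T[i:i+4]) for i in(0,4,8,12)]),(600,600)))
E
python3 e.py
```

```text
coarse_plate 0 6 26 [array([ 519.8, -469.1,   25.6], dtype=float32)]
coarse_plate 1 6 26 []
kidney_plate 0 6 26 [array([ 412.2, -387.6,   25.6], dtype=float32)]
kidney_plate 1 6 26 []
fine_plate 0 6 26 [array([ 397. , -271.9,   25.8], dtype=float32)]
fine_plate 1 6 26 [array([ 396.7, -271.3,   25.8], dtype=float32)]
plate_stand 0 14 31 []
plate_stand 1 14 31 []
plate_stand 0 14 36 []
plate_stand 1 14 36 []
ring_nut 0 37 34 []
ring_nut 1 37 34 [array([ 514.8, -209.8,   33.7], dtype=float32)]
ring_nut 0 37 20 [array([ 514.8, -210.4,   20. ], dtype=float32)]
ring_nut 1 37 20 [array([ 514.2, -210.4,   20. ], dtype=float32)]
mincer_head 0 55 26 [array([491.3, -80.3,  26. ], dtype=float32)]
mincer_head 1 55 26 []
knife 1 413.8 -161.9 [18.4 26.2] 0.0 188.22
```

View pics/rect.png

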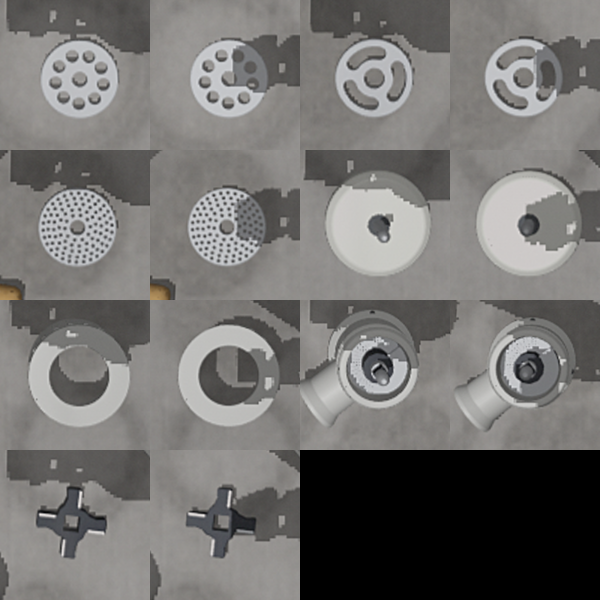

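Rectified patches: coarse, kidney and fine plates, stand, nut, head and small knife are all confirmed and sharp, with some gripper shadow on them. Next I'll fit fixed-radius circles in both views.

```bash
cat > f.py <<'E'
from e import *
def hc(s,c,z,r,sigma=2,sel=12,tol=.4):
    g=cv2.GaussianBlur(cv2.cvtColor(rect(s,c,z),cv2.COLOR_BGR2GRAY),(0,0),sigma)
    h=cv2.HoughCircles(g,cv2.HOUGH_GRADIENT,1,10,param1=60,param2=5,minRadius=int((r-tol)*K),maxRadius=int((r+tol)*K+1))
    if h is None: return None
    h=[k for k in h.reshape(-1,h.shape[-1])[:,:3] if np.hypot(k[0]-250,k[1]-250)<sel*K]
    return np.array([c[0]-50+h[0][0]/K,c[1]+50-h[0][1]/K,h[0][2]/K]) if h else None
if __name__=='__main__':
  for n,c,zr in [('coarse_plate',(518,-467),[(6,26),(6,5.2)]),('kidney_plate',(412,-387),[(6,26),(6,7)]),('fine_plate',(396.5,-271),[(6,26),(6,5.2)]),('plate_stand',(520,-337),[(14,31),(11,36)]),('ring_nut',(514.5,-210),[(37,34),(37,20)]),('mincer_head',(491,-82),[(55,26)])]:
    for z,r in zr: print(n,z,r,*[hc(V[n,j][0],c,z,r) for j in(0,1)])
  T=[cv2.resize(rect(V[n,j][0],c,z,30),(300,300)) for n,c,z in(('mincer_head',(491,-82),84),('knife',(402,-167),11)) for j in(0,1)]
  cv2.imwrite('pics/r2.png',np.vstack([np.hstack(T[:2]),np.hstack(T[2:])]))
E
python3 f.py
```

```text
coarse_plate 6 26 [ 520.1  -468.7    25.78] [ 519.7  -468.5    25.78]
coarse_plate 6 5.2 [ 520.1  -468.9     5.16] [ 520.3  -468.5     5.68]
kidney_plate 6 26 [ 412.1 -387.9   25.8] [ 412.1  -387.9    25.74]
kidney_plate 6 7 [ 412.7  -388.1     6.72] [ 411.3  -388.1     7.48]
fine_plate 6 26 [ 397.4  -271.5    25.82] [ 397.2  -271.3    25.78]
fine_plate 6 5.2 [ 397.8  -271.9     5.22] [ 397.2 -271.1    4.9]
plate_stand 14 31 [ 518.3  -337.7    31.04] [ 524.7  -333.1    31.48]
plate_stand 11 36 [ 521.9 -336.7   35.8] [ 523.1 -336.7   36. ]
ring_nut 37 34 [ 514.6  -210.7    33.78] [ 514.6  -210.3    33.78]
ring_nut 37 20 [ 514.6  -210.9    20.02] [ 514.4 -210.5   20. ]
mincer_head 55 26 [492.3 -80.9  26. ] [494.3  -77.1   25.82]
```

View pics/r2.png

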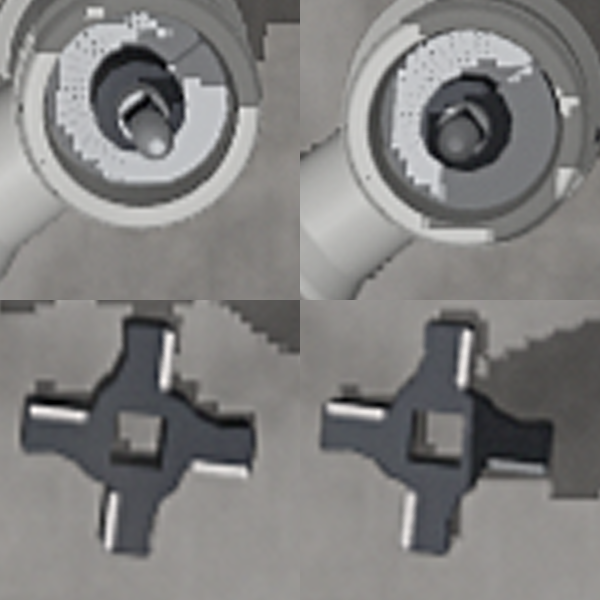

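The top row shows the head's spindle tip near (158,148), with the square turned about 45°. The bottom row shows the knife hole at (138,138) and arm ends 232 px apart, which is 46.4 mm, so this is the small knife at (399.6,-164.5) and about -5.4°. The stand and head axes need a closer look.

```bash
cat > g.py <<'E'
from e import *
T=[]
for n,c,z in(('mincer_head',(492,-81),55),('plate_stand',(522,-337),14)):
  for j in(0,1):
    s=V[n,j][0]; im=cv2.resize(rect(s,c,z,40),(300,300)); k=300/80
    for r,zz in(((26,55),(1.4,84.5)) if n[0]=='m' else((31,14),(36,0),(1.4,47.5))):
      pts=[]
      for a in np.linspace(0,6.28,80):
        p=onz(s,proj(s,[c[0]+r*np.cos(a),c[1]+r*np.sin(a),zz]),z); pts.append([(p[0]-c[0]+40)*k,(c[1]+40-p[1])*k])
      cv2.polylines(im,[np.int32(np.array(pts)*8)],True,(0,0,255),1,cv2.LINE_AA,3)
    T.append(im)
cv2.imwrite('pics/r3.png',np.vstack([np.hstack(T[:2]),np.hstack(T[2:])]))
E
python3 g.py
```

```text
(no output)
```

View pics/r3.png

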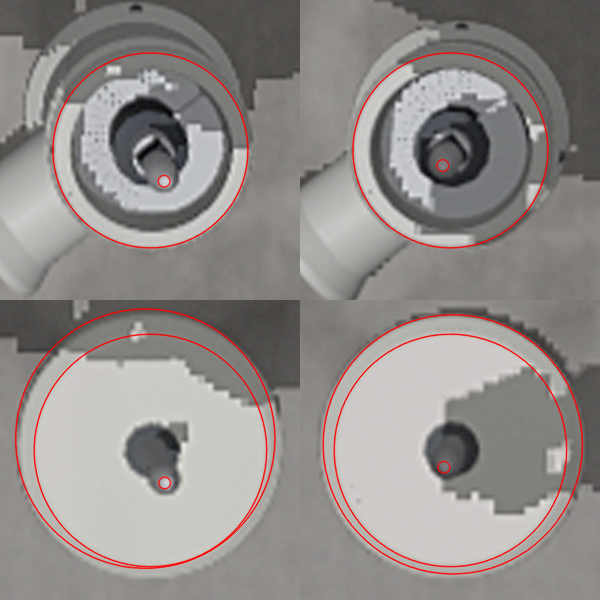

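The overlay fits: head axis (492,-81) with the rim at 55 and tip at 84.5, and stand axis (522.3,-336.7). Next I'll pick the kidney plate, touching the table to find finger-tip depth.

```bash
cat > m.py <<'E'
from h import *
np.set_printoptions(precision=1,suppress=True)
def st(t=''):
    o=robot.observe(); print(t,round(o['clock'],1),np.array(o['position']),'gap',round(o['finger_gap'],1),'F',np.array(o['contact_force']),'ff',np.round(o['finger_force'],1)); return o
E
cat > p1.py <<'E'
from m import *
x,y=412.1,-387.9
robot.set_gripper(62); robot.move_ptp([x,y,60],down(0)); robot.line_to([x,y,12]); f0=st('pre')['contact_force'][2]
z=12
while z>-10:
    z-=1; robot.line_to([x,y,z],40); f=robot.observe()['contact_force'][2]-f0
    if abs(f)>3: break
st('touch'); robot.line_to([x,y,z+1.5],40); robot.set_gripper(40,40); st('grip')
robot.line_to([x,y,110],200); o=st('up'); snap('wrist','held1')
E
python3 p1.py; python3 -c "
import cv2;i=cv2.imread('pics/held1.png');cv2.imwrite('pics/held1b.png',cv2.resize(i[150:384,60:450],(780,468)))"
```

```text
pre 20.2 [ 412.8 -387.2   12.4] gap 62.2 F [-0.4 -0.1  0.7] ff 0.0
touch 25.7 [ 412.  -387.9  -10.1] gap 61.9 F [0.4 0.5 1.1] ff 0.0
grip 26.3 [ 412.1 -387.9   -8.5] gap 40.1 F [ 1.3 -0.  -0.6] ff 0.0
up 27.0 [ 411.5 -387.3  109.3] gap 40.2 F [-0.4  0.8 -1. ] ff 0.0
```

View pics/held1b.png

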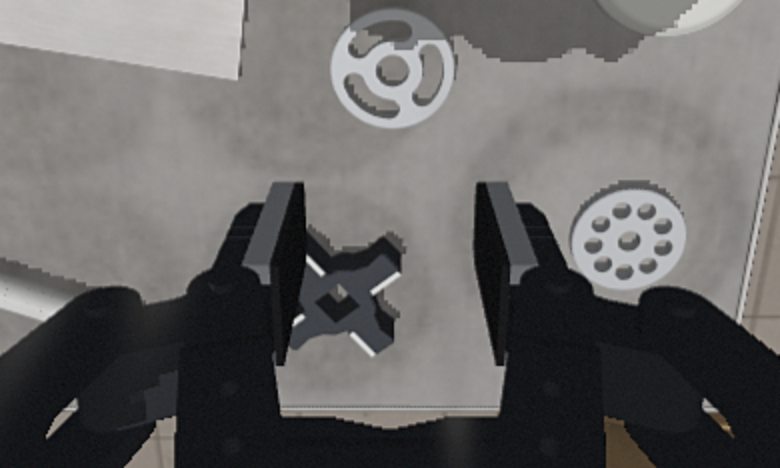

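The gripper closed on nothing: gap 40, and the kidney plate is still on the table at crop (392,68). The fingertips must sit higher above the TCP than I assumed. I'll compute tip height and plate position from this picture.

```bash
cat > q1.py <<'E'
from f import *
s=snap('wrist'); o=robot.observe()
a,b=ray(s,(211.5,241.5)),ray(s,(297.5,241.5))
k=o['finger_gap']/np.linalg.norm(b[1]-a[1]); print('tips',a[0]+k*a[1],b[0]+k*b[1],o['position'])
print(hc(s,(412,-388),6,26),hc(s,(412,-388),6,7))
T=np.array(s['world_from_camera']);print(T[:3,:3],T[:3,3]-o['position'])
E
python3 q1.py
```

```text
tips [ 390.91 -377.43  131.25] [ 430.79 -377.43  131.2 ] [ 411.06 -386.77  108.31]
[ 412.1 -387.9   25.8] [ 412.1  -388.1     6.76]
[[ 1.    0.   -0.  ]
 [-0.   -0.95 -0.3 ]
 [-0.    0.3  -0.95]] [  0.04  78.24 163.17]
```

The plate has not moved. The pad tips measure about 22 mm above the TCP at gap 40, so I'll repeat the touch-down deeper with a smaller opening.

```bash
cat > p2.py <<'E'
from m import *
x,y=412.1,-387.9
robot.set_gripper(57); robot.line_to([x,y,-5],200); f0=np.mean([robot.observe()['contact_force'][2] for _ in range(5)])
z=-5
while z>-32:
    z-=1; robot.line_to([x,y,z],60); f=robot.observe()['contact_force'][2]-f0
    if abs(f)>4: break
st('touch'); robot.line_to([x,y,z+2.5],40); robot.set_gripper(40,50); st('grip')
robot.line_to([x,y,110],200); o=st('up'); snap('wrist','held2')
E
python3 p2.py; python3 -c "
import cv2;i=cv2.imread('pics/held2.png');cv2.imwrite('pics/held2b.png',cv2.resize(i[150:384,60:450],(780,468)))"
```

```text
touch 33.4 [ 412.2 -388.   -24.7] gap 57.2 F [-0.4  1.7 11.9] ff 6.0
grip 33.9 [ 412.3 -388.1  -23. ] gap 48.9 F [-0.9  0.1  7.6] ff 52.4
up 34.7 [ 411.4 -387.1  108.9] gap 48.7 F [ 0.1 -1.2 -0.5] ff 51.7
```

View pics/held2b.png

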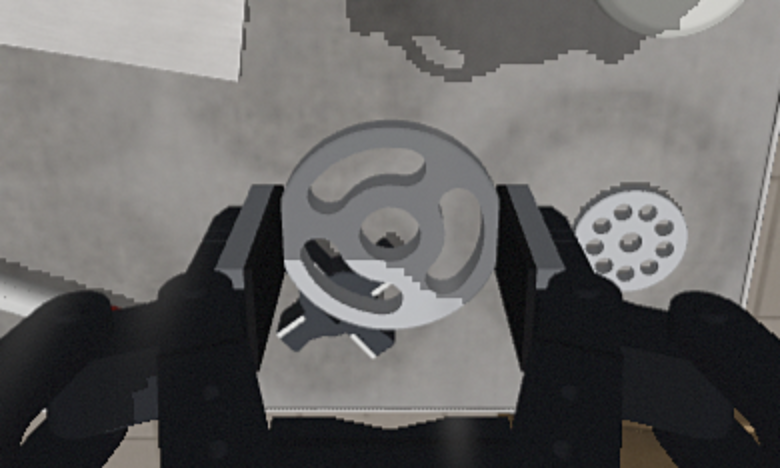

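The kidney plate is held level between the pads (crop centre about (390,225), bore at (390,228)) with finger force 52 N. I'll measure the held centre to correct camera bias, then lower it on with a force check.

```bash
cat >> m.py <<'E'
def lower(x,y,z0,z1,step=2,v=60,fmax=8):
    f0=np.mean([robot.observe()['contact_force'] for _ in range(5)],0); z=z0
    while z>z1:
        z=max(z-step,z1); robot.line_to([x,y,z],v); f=np.array(robot.observe()['contact_force'])-f0
        if np.linalg.norm(f)>fmax: print('force',f,'z',z); return z
    return z
E
cat > p3.py <<'E'
from m import *
from f import hc
o=robot.observe(); p=np.array(o['position']); s=snap('wrist')
for dz in(26,29,32): print(dz,[None if (h:=hc(s,p[:2],p[2]+dz,r)) is None else h-[*p[:2],0] for r in(26,7)])
E
python3 p3.py
```

```text
26 [array([-0.1 , -1.5 , 26.26]), array([-0.5 , -1.9 ,  7.26])]
29 [array([-0.3 ,  0.1 , 25.82]), array([-0.3 , -0.1 ,  7.02])]
32 [array([ 0.5 ,  2.7 , 26.22]), array([-0.5 ,  1.5 ,  6.98])]
```

```bash
cat > p4.py <<'E'
from m import *
from f import hc
X,Y=492.3,-81.2
robot.move_ptp([X,Y,110],down(0)); robot.line_to([X,Y,70],100); robot.wait(.2); st('above')
z=lower(X,Y,70,34.5); o=st('low')
if z<=35:
    robot.set_gripper(60); robot.line_to([X,Y,70],150); robot.line_to([X-30,Y,190],250); st('off'); s=snap('wrist','kp')
    for zz in(58,61,64): print(zz,hc(s,(X,Y),zz,26),hc(s,(X,Y),zz,7))
E
python3 p4.py
```

```text
above 36.8 [492.96 -81.52  70.7 ] gap 48.8 F [ 0.15 -0.58 -0.88] ff 51.7
low 41.3 [492.23 -81.18  34.4 ] gap 49.0 F [ 0.49  0.47 -0.05] ff 51.7
off 42.6 [461.64 -80.98 188.84] gap 59.9 F [-0.77 -0.1   0.5 ] ff 0.0
58 [492.   -81.9   25.94] [492.4  -82.1    7.02]
61 [490.   -75.9   26.48] [491.8  -81.3    6.82]
64 [492.  -80.1  25.8] [491.4 -80.1   6.8]
```

The kidney plate is seated: its top fits at z=61, centred at (492.0,-81.3). Next I'll get the head's yaw from the throat end in the top view, then do the knife.

```bash
cat > p5.py <<'E'
from m import *
s=snap('top')
g=s['pixels']; 
for px in((278/1.5625,263/1.5625),(281/1.5625,266/1.5625)):
  for z in(20,30): v=onz(s,px,z)[:2]-[492,-81.3]; print(np.degrees(np.arctan2(-v[1],-v[0])),np.hypot(*v))
k=np.array([399.6,-164.5]); a=-5.4
robot.set_gripper(55); robot.move_ptp([*k,60],down(a)); robot.line_to([*k,0],200); 
z=lower(*k,0,-20,step=5); robot.set_gripper(36,50); st('grip')
robot.line_to([*k,110],200); robot.wait(.2); o=st('up'); s=snap('wrist','knifeheld'); robot.move_ptp([*k,110],down(45))
v=snap('wrist','kh45')['pixels']; cv2.imwrite('pics/kh45b.png',np.hstack([cv2.resize(i[190:350,150:370],(396,288)) for i in(s['pixels'],v)]))
E
python3 p5.py
```

```text
39.437202102701825 45.43091407110857
40.12497723535937 47.30527294657492
39.91136383523986 50.920211713499526
40.50716804061776 52.74176233431843
grip 45.3 [ 399.5 -164.4  -19.7] gap 44.0 F [-0.6 -0.9  3.9] ff 50.4
up 46.3 [ 398.6 -164.   108.7] gap 44.0 F [ 0.1 -0.4 -1.9] ff 51.0
```

View pics/kh45b.png

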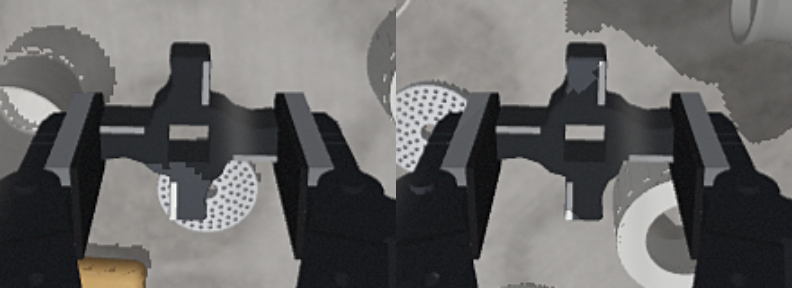

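The knife is gripped square on its arm ends, with the hole at crop (190,143), and the head yaw measures about 40°. I'll compute the hole's offset from the TCP and place it.

```bash
cat > p6.py <<'E'
from m import *
from f import hc
s=snap('wrist'); o=robot.observe(); p=np.array(o['position']); R=np.array(o['orientation'])
h=onz(s,(150+189.5/1.8,190+143/1.8),p[2]+30.7); d=R.T@(h-p); print('tool offset',d)
d[1]+=.0
assert abs(d[0])<4 and abs(d[1])<2
A=down(40); off=A@[d[0],0,0]; X,Y=492.2-off[0],-81.3-off[1]; print(X,Y)
robot.move_ptp([X,Y,110],A); robot.line_to([X,Y,70],120); robot.wait(.2); st('above')
z=lower(X,Y,70,43,step=3); o=st('low')
if z<=44:
    robot.set_gripper(54); robot.line_to([X,Y,75],150); robot.move_ptp([462,-81,190],down(0)); st('off'); s=snap('wrist','kn')
    from e import rect
    cv2.imwrite('pics/kn2.png',np.hstack([rect(s,(492.2,-81.3),72,40),rect(s,(492.2,-81.3),61,40)]))
E
python3 p6.py
```

```text
tool offset [ -0.2    0.45 -30.7 ]
492.07346702690216 -81.14920387472907
above 48.6 [492.73 -81.57  70.84] gap 44.5 F [ 0.4   0.09 -1.78] ff 51.0
low 50.8 [491.87 -81.11  42.79] gap 43.9 F [ 0.04 -0.3  -0.24] ff 51.0
off 52.1 [461.41 -80.84 188.98] gap 54.3 F [ 1.15  0.22 -0.21] ff 0.0
```

View pics/kn2.png

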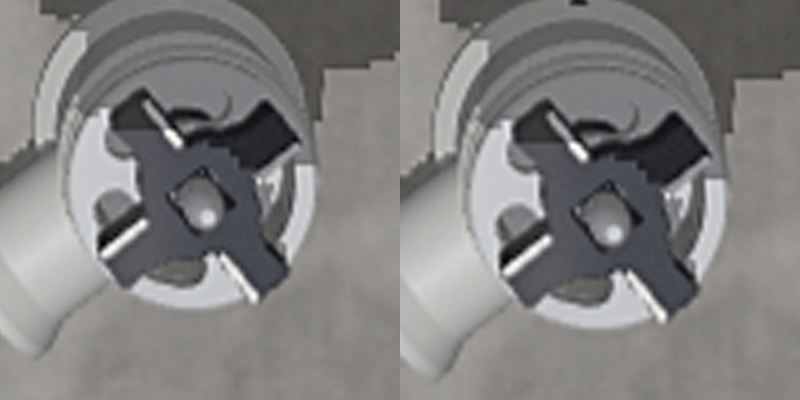

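The knife is down: in the z=72 patch its hole is at (203,198), about 0.6 mm off axis, with the spindle through it. Next is the fine plate.

```bash
cat > pp.py <<'E'
from m import *
from f import hc
def plate(src,dst,zb,r=5.2,zt=23):
    robot.set_gripper(57); robot.move_ptp([*src,60],down(0)); robot.line_to([*src,0],200)
    z=lower(*src,0,-zt,step=5,fmax=15); robot.set_gripper(40,50); st('grip')
    robot.line_to([*src,110],200); robot.wait(.3); o=st('up')
    if o['finger_force']<20: return False
    p=np.array(o['position']); s=snap('wrist'); hs=[hc(s,p[:2],p[2]+29,q) for q in(26,r)]; print('held',[None if h is None else h[:2]-p[:2] for h in hs])
    dy=np.median([h[1]-p[1] for h in hs if h is not None]) if any(h is not None for h in hs) else 0
    dy=dy if abs(dy)<2.5 else 0
    X,Y=dst[0],dst[1]-dy; robot.move_ptp([X,Y,110],down(0)); T=zb-zt; zc=max(T+3,62-zt+5)
    robot.line_to([X,Y,min(70,T+20)],100); robot.wait(.2)
    z=lower(X,Y,min(70,T+20),T,step=3); st('low')
    if z>T+.5: return False
    robot.set_gripper(60); robot.line_to([X,Y,75],150); return True
E
cat > p7.py <<'E'
from pp import *
if plate((397.3,-271.4),(492.3,-81.3),73.5):
    robot.move_ptp([462,-81,190],down(0)); st('off'); s=snap('wrist','fp')
    for zz in(72,78,84): print(zz,hc(s,(492.3,-81.3),zz,26),hc(s,(492.3,-81.3),zz,5.2))
E
python3 p7.py
```

```text
grip 55.3 [ 397.24 -271.35  -22.48] gap 48.7 F [-1.14  2.04  5.2 ] ff 50.7
up 56.4 [ 396.74 -270.96  108.96] gap 49.0 F [-0.74 -0.3  -0.42] ff 51.7
held [array([-0.5,  1.1]), array([-0.3,  0.1])]
low 59.8 [492.23 -81.89  50.43] gap 48.7 F [ 0.85 -0.4  -0.36] ff 51.7
off 61.0 [461.85 -80.98 190.14] gap 59.9 F [-0.1   1.14 -0.28] ff 0.0
72 [492.2  -83.8   26.24] [492.4  -83.6    5.14]
78 [492.   -81.8   25.78] [492.   -82.     5.08]
84 [491.2  -79.4   25.82] [491.2 -80.    5. ]
```

The fine plate is on: z=78 gives radius 25.8, centre (492.0,-81.9). Next is the ring nut.

```bash
cat > p8.py <<'E'
from m import *
from f import hc
k=(514.6,-210.6); robot.set_gripper(83); robot.move_ptp([*k,90],down(0)); robot.line_to([*k,40],200)
z=lower(*k,40,-10,step=10,v=100); robot.set_gripper(55,50); st('grip')
robot.line_to([*k,130],200); robot.wait(.3); o=st('up'); p=np.array(o['position']); s=snap('wrist')
dy=[]
for r in(34,20):
    h=hc(s,p[:2],p[2]+47,r); print(None if h is None else h-[*p[:2],0])
    if h is not None: dy.append(h[1]-p[1])
dy=np.mean(dy) if dy and np.ptp(dy)<1.5 and abs(np.mean(dy))<3 else 0
X,Y=492.3,-81.4-dy; robot.move_ptp([X,Y,120],down(0)); robot.line_to([X,Y,76],120); robot.wait(.2)
z=lower(X,Y,76,37.5,step=3); st('low')
E
python3 p8.py
```

```text
grip 64.1 [ 514.77 -210.66   -9.12] gap 66.7 F [-1.38  0.43  7.02] ff 55.7
up 65.2 [ 513.99 -210.33  128.83] gap 66.6 F [ 0.01  0.17 -1.62] ff 56.0
[-0.5   0.5  33.82]
[-0.3   1.1  20.02]
low 69.8 [492.13 -82.15  37.33] gap 66.6 F [ 0.19  0.83 -1.1 ] ff 56.0
```

```bash
cat > p9.py <<'E'
from pp import *
X,Y=492.3,-82.2
robot.set_gripper(83); robot.line_to([X,Y,110],150); robot.move_ptp([462,-81,190],down(0)); st('off'); s=snap('wrist','nut')
for zz in(80,83,86): print(zz,hc(s,(492.3,-81.3),zz,34),hc(s,(492.3,-81.3),zz,20))
if plate((520.0,-468.7),(522.5,-336.7),17):
    robot.line_to([522,-336.7,110],150); robot.move_ptp([492,-337,190],down(0)); st('off'); s=snap('wrist','cp')
    for zz in(14,20,26): print(zz,hc(s,(522.5,-336.7),zz,26),hc(s,(522.5,-336.7),zz,5.2))
E
python3 p9.py
```

```text
off 71.2 [461.7  -80.98 189.95] gap 83.1 F [-0.14 -0.01 -1.19] ff 0.0
80 [492.   -82.8   34.04] [492.   -82.6   20.48]
83 [491.6  -81.8   33.82] [491.6  -81.6   20.26]
86 [490.8  -81.    33.78] [491.2  -80.8   20.04]
grip 75.1 [ 520.22 -468.85  -22.37] gap 48.6 F [-0.9   0.72  4.5 ] ff 51.3
up 76.2 [ 519.47 -468.19  108.51] gap 48.7 F [ 0.18  0.69 -1.81] ff 51.7
held [array([-0.1,  1.7]), array([-0.3,  0.5])]
low 79.9 [ 522.4  -337.75   -6.13] gap 48.4 F [ 0.91  0.73 -0.39] ff 51.8
off 81.7 [ 491.65 -337.07  190.13] gap 59.8 F [ 0.06  0.34 -0.54] ff 0.0
14 [ 522.2  -337.8    26.48] [ 522.6  -339.2     5.24]
20 [ 521.8  -337.     26.48] [ 521.8  -337.6     4.98]
26 [ 521.6  -335.8    26.26] [ 521.4 -336.2    5. ]
```

The nut fits at top 83 (underside 46), centred at (491.6,-81.7). I'll do one last look at both assemblies before handing in.

```bash
cat > v.py <<'E'
from e import rect
from h import *
s=snap('wrist'); a=snap('scene')['pixels'][140:250,210:400]
n={'pixels':cv2.imread('pics/nut.png')}
b=cv2.resize(rect(s,(522,-337),20,45),(400,400)); c=cv2.resize(n['pixels'][60:240,180:400],(400,327))
m=np.zeros((600,800,3),np.uint8); m[:400,:400]=b; m[:327,400:]=c; m[400:,:346]=cv2.resize(a,(346,200),interpolation=2)
cv2.imwrite('pics/fin.png',m)
E
python3 v.py
```

```text
(no output)
```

View pics/fin.png

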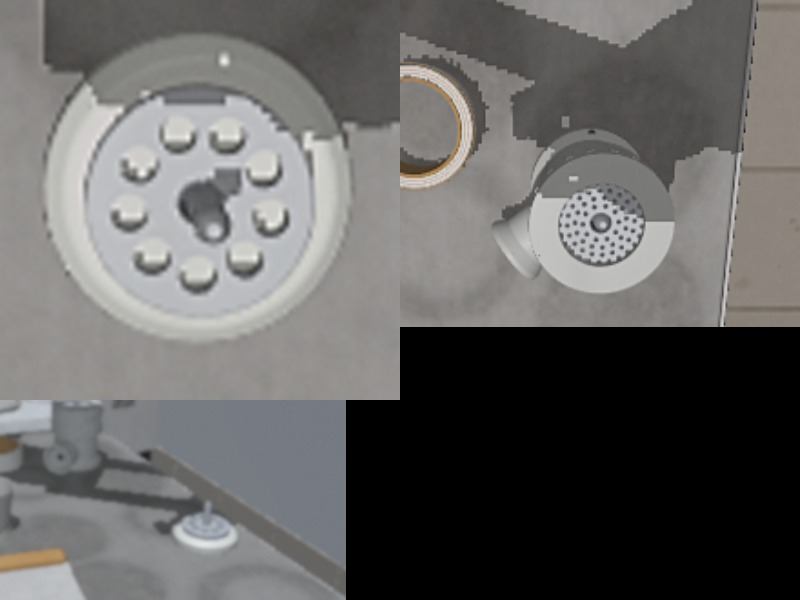

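The coarse plate lies flat on the stand's foot with the post through its bore (patch (200,200)). The nut is level on the head with the fine plate under its lip ((601,222)). Handing in.

```bash
python3 -c "
from rig import robot
print(robot.finish_job(), robot.observe()['clock'])"
```

```text
the job is handed in; nothing more can be done
the job is handed in; nothing more can be done
```

The cutting set is stacked on the head with the ring nut over it, the coarse plate is on the stand, and the job was handed in after about 82 s; the final pictures looked right, but no verdict came back.

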